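# Pass the right blank through the go/no-go slot gauge

## Robot

A 6-joint arm with a two-finger parallel gripper is mounted at the origin on the work surface; the furniture and walls round the work are solid. World frame = base frame: x ahead of the robot, y to its left, z up, the work surface at z = 0. Lengths are in m, angles in rad, forces in N, time in s.
With the tool pointing down it reaches from about 0.4 to 0.925 m from the base axis. Payload 12.5 kg.
Tool frame: the origin (TCP) lies on the mounting face of the last link; the fingertips stand 190 mm ahead of it and the grasp point (between the pads) lies 171 mm ahead of it; z points along the fingers, y is the line along which they close (so a half turn about z gives the same grasp; the last joint's range is limited). The gripper opens to 95 mm and grips with 3 to 60 N. Pads are 20 mm wide; open, the fingers measure 119 mm over their backs; the gripper's body (75 mm by 180 mm) begins 59 mm behind the grasp point.
Start: joints at [1.131, 0.491, 1.559, -0, 1.092, -0.106], TCP at [0.205, 0.591, 0.405] pointing down, gripper open.
Joint ranges: [-3.1, 3.1], [-0.84, 2.19], [0.05, 2.79], [-1.13, 4.28], [0.06, 2.93], [-2.69, 2.69]. Speed limits (rad/s): [2.22, 2.22, 2.79, 3.14, 3.14, 3.14].

## Interface

Orientations are given as a unit quaternion [x, y, z, w].
In Python, from cell import bot gives the robot as it stands.
- The arm moves only by the shell command python3 -m crank 'ROWS'. ROWS is text: rows parted by semicolons, each of 7 numbers parted by spaces: the opening, from 0 (shut) to 1 (fully open), then the shift along the tool's x, y, z in mm, then the turn, a rotation vector about the tool's x, y, z in rad. A call has 1 to 5 rows; each row shifts and turns the commanded pose from where the row before left it, along the tool's axes as they then stand; what a row does not reach is not made up. A row lasts 1/8 s, in which the tool goes at most 62.5 mm and 10.7 degrees, less where a joint would pass 70% of its speed; a pose out of reach is approached as far as the arm can. A call with a gripper value outside its range is refused whole. The fingers move at their own pace and stop on an object; the grip force is fixed at half the most. Time passes only in rows, so rows that do not move let the fingers close. It gives the time, the measured TCP pose, the force, the opening and the grip force at its end, in the units of the state.
- bot.read_state(): the state, without advancing time (a new reading comes with each control period).
- bot.camera(name): name is "side" or "top"; returns a dict with "pixels" (384x512x3 uint8, red, green, blue), "depth" (384x512 float32, m along the optical axis (not along the pixel's ray), 0 where there is no reading), "vertical_fov" (degrees; the focal length in pixels is half the picture's height over the tangent of half this angle, whatever the lens; pixels are square), "cx", "cy" (the principal point, pixels), "k1" (the pictures are not rectified: a ray, as slopes to the right and down, at radius r is drawn at 1 + k1 r^2 times it, then the intrinsics apply), "pose" (4x4, takes a point from camera to world coordinates). Camera axes: x right, y up, looking along -z (the intrinsics and any distortion apply to the point x, -y, -z); pixel columns grow to the right and rows downward; lengths in m; the calibration is good to about 2 mm. A picture is of the moment at which its call begins.
- bot.sign_off(): hands the job in; it is judged then, once.
The state is a dict: "time": time; "joints": joint angles; "qd": joint speeds; "tau": joint torques, N m; "eef_pos": TCP position; "tcp_rot": TCP orientation; "wrist_force": force on the tool from outside, world axes, zero at the start; "ft_torque": the same for the moment, N m; "width": finger opening in m; "finger_force": force on a finger pad.
Only numpy, scipy, OpenCV 4.12 (cv2) and the standard library are available. Lean on these libraries where they do the work, as an engineer would, in place of code of your own. Each camera call takes 0.05 s, during which the arm holds its last target. There are 200 camera calls.

## Task

Three metal blanks of different thickness stand on the bench. Pick out the one that enters the wide upper (go) slot of the slot gauge but cannot enter the narrow lower (no-go) slot, lower it upright into the gauge until it stops on the step between the two slots, then lift it out and set it down upright on the wooden pad beside the gauge. Leave the other two blanks where they are.

Things in the scene. Friction and masses are not known exactly. Their poses are not given: they have to be found in the camera images.
- station: Grey base plate fixed to the bench, 96 x 270 mm (x, y); origin: middle of its underside. At y +78: steel gauge, cheeks 32 mm long in y; slot along y, open at ends and top: 20 mm wide (no-go) up to z 40, level step, 38 wide (go) to z 65, flared to 58 at z 81. Blanks enter length along y; their ends stand out 14 mm, free for fingers. At y -58: flat wooden pad, 90 x 120, top at z 16.
- thin_mid (a point): Centre (25 mm above the underside) of the thinnest of three bare metal blanks standing on the bench: rectangular block 14 mm thick (own x), 60 mm long (own y), 50 mm tall (z); two small screw holes in its top. Take it by its two ends, fingers closing along its y, so that they clear the gauge. 113 g, give or take 40 %.
- middle_mid (a point): Centre (25 mm above the underside) of the middle of three bare metal blanks standing on the bench: rectangular block 30 mm thick (own x), 60 mm long (own y), 50 mm tall (z); two small screw holes in its top. Take it by its two ends, fingers closing along its y, so that they clear the gauge. 243 g, give or take 40 %.
- thick_mid (a point): Centre (25 mm above the underside) of the thickest of three bare metal blanks standing on the bench: rectangular block 46 mm thick (own x), 60 mm long (own y), 50 mm tall (z); two small screw holes in its top. Take it by its two ends, fingers closing along its y, so that they clear the gauge. 373 g, give or take 40 %.
Mind the look-alikes: they are no part of the job. Leave any green or red look-alike of the part that bears middle_mid alone.

How it is judged:
By the outcome, as a careful person would: the job done as asked, in the order asked, and still so for the second after the job is handed in, with the robot touching nothing.
It also fails if it takes over 48 s, if anything falls off the work surface, if the arm or the gripper's body presses on something with over 40 N, if the wrist force passes 120 N, or if a joint passes its speed limit or range.

## Working session

There is one attempt and no reset: what is moved stays moved. The work goes in short steps, Python scripts to look and compute and a shell command to move; the robot and the scene stay as the last step left them, time stands still between calls to the robot, and variables do not carry over. Pictures are saved under pics/ and viewed, at most 10 in all, crops included, and the job is handed in when it is done.

```bash
ls; mkdir -p pics; cat > h.py <<'E'
import numpy as np, cv2
from cell import bot
def cam(n):
    c=bot.camera(n); c['f']=192/np.tan(np.radians(c['vertical_fov'])/2); return c
def pt(c,u,v,d=None,z=None):
    K=np.array([[c['f'],0,c['cx']],[0,c['f'],c['cy']],[0,0,1]])
    s=cv2.undistortPoints(np.array([[[u,v]]],float),K,np.array([c['k1'],0,0,0,0.]))[0,0]
    r=np.array([s[0],-s[1],-1]); P=np.array(c['pose'])
    if z is not None:
        w=P[:3,:3]@r; d=(z-P[2,3])/w[2]
    elif d is None: d=c['depth'][int(round(v)),int(round(u))]
    return P[:3,:3]@(r*d)+P[:3,3]
E
python3 - <<'E'
from h import *
for n in('top','side'):
    c=cam(n); cv2.imwrite(f'pics/{n}0.png',cv2.resize(c['pixels'][:,:,::-1],(800,600))); np.savez(f'{n}0.npz',**c)
    print(n,c['f'],c['cx'],c['cy'],c['k1'],np.round(c['pose'],3))
print(bot.read_state())
E
```

```text
pics
top 442.03728987200464 259.0393622932328 194.28118081887783 0.00726292248595545 [[ 0.029  0.994 -0.104  0.404]
 [-1.     0.03   0.006 -0.102]
 [ 0.009  0.104  0.995  1.535]
 [ 0.     0.     0.     1.   ]]
side 368.799339754097 255.76972774051293 193.55795790745663 -0.08048707552639349 [[ 0.865  0.386 -0.32   0.152]
 [-0.502  0.649 -0.572 -0.831]
 [-0.013  0.656  0.755  1.009]
 [ 0.     0.     0.     1.   ]]
{'time': 0.1, 'joints': array([ 1.13141417e+00,  4.91491991e-01,  1.55939157e+00,  7.75093653e-07,
        1.09168386e+00, -1.05597634e-01]), 'qd': array([ 1.34225235e-03, -4.45855565e-04, -1.47896414e-03,  1.17046707e-03,
        2.41630804e-03,  2.65594378e-05]), 'tau': array([ 2.30086953e-03, -6.13615251e+01, -2.58604610e+01,  6.93808822e-02,
        4.69317113e-02, -3.71786825e-05]), 'eef_pos': array([0.20472833, 0.59048841, 0.40422356]), 'tcp_rot': array([ 1.66118754e-01,  9.86105634e-01, -4.69308461e-04, -1.31500833e-04]), 'wrist_force': array([-0.01342505,  0.59728912,  0.7658185 ]), 'ft_torque': array([0.0164798 , 0.00270112, 0.00395035]), 'finger_force': 0.0, 'width': 0.09508478308633639}
```

View pics/top0.png

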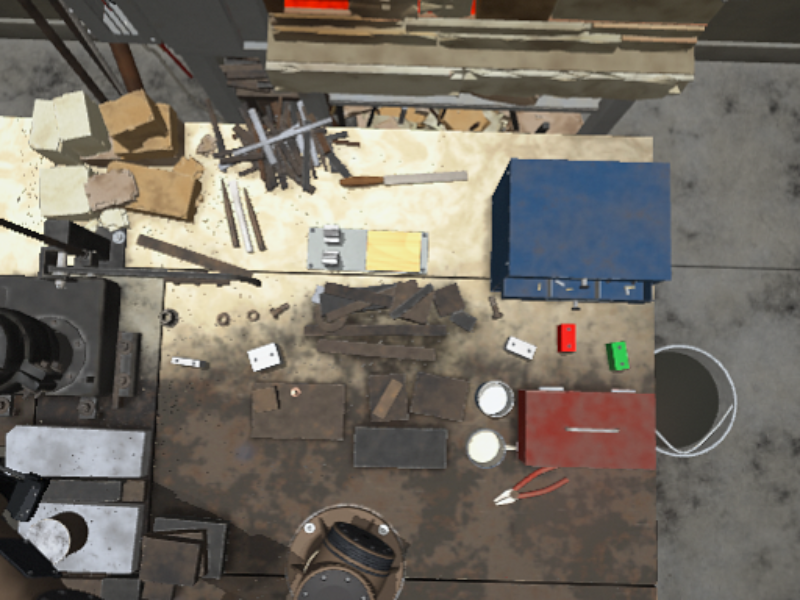

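View pics/side0.png

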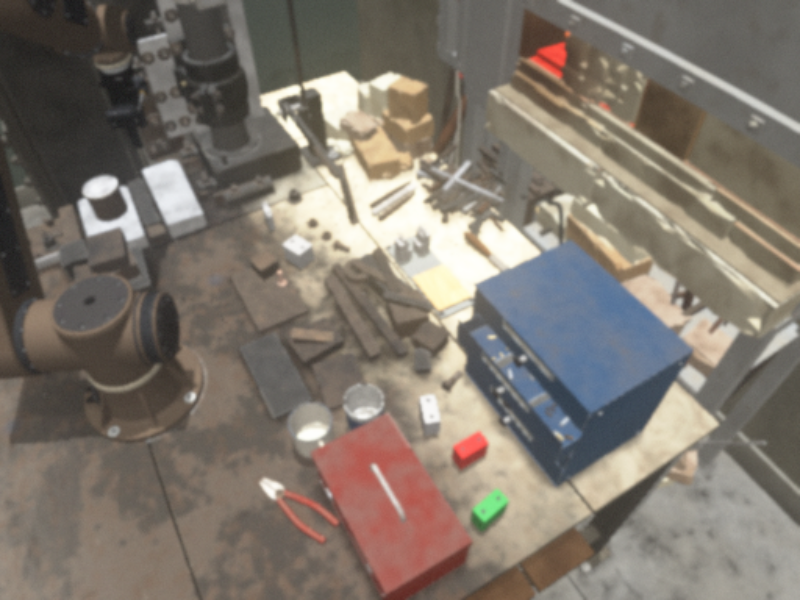

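The side and top pictures show three bare blanks. In the top view, thin is at (186,361), thick at (264,357) and middle at (520,347). The red (567,338) and green (619,355) parts are look-alikes. The station is at (368,250), with the gauge at its left end and the pad at its right. I'll check sizes in an enlarged crop.

```bash
python3 - <<'E'
from h import *
c=cam('top'); p=c['pixels'][:,:,::-1]
a=cv2.resize(p[205:245,310:370],(600,400),interpolation=cv2.INTER_CUBIC)   # x10
b=cv2.resize(p[138:180,190:280],None,fx=8,fy=8,interpolation=cv2.INTER_CUBIC) #720x336
im=np.zeros((600,800,3),np.uint8); im[:260,:600]=a[70:330]; im[264:600,:720]=b
cv2.imwrite('pics/crop1.png',im)
E
```

```text
(no output)
```

View pics/crop1.png

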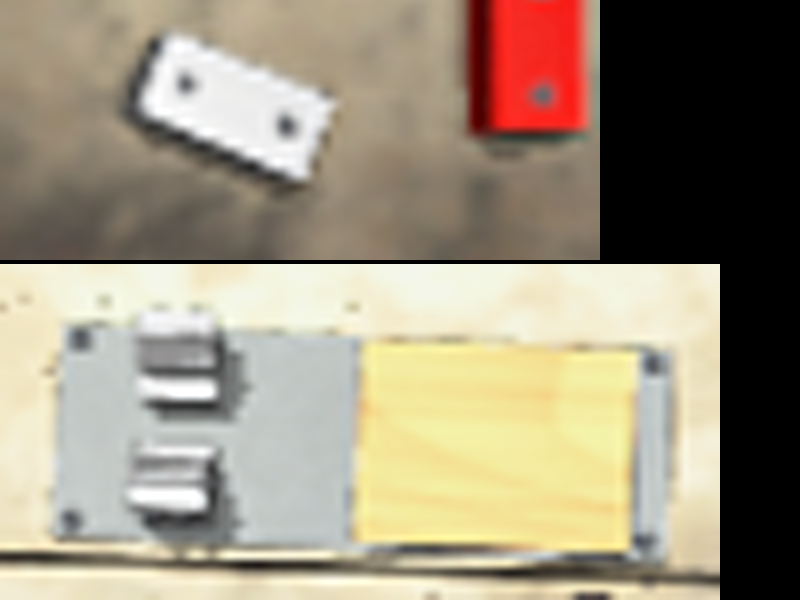

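The crop confirms that the part with tops at (170,33), (337,100), (305,183) and (138,110) is the bare block of mid thickness, and the red one is a look-alike. The gauge cheeks are at x 130–215 in the crop, and the pad spans (355–640, 340–553).

```bash
python3 - <<'E'
from h import *
c=dict(np.load('top0.npz')); c['f']=float(c['f'])
A=lambda x,y:(310+(x+.5)/10-.5, 205+(y+70.5)/10-.5)
B=lambda x,y:(190+(x+.5)/8-.5, 138+(y-264+.5)/8-.5)
f=lambda p,z:pt(c,*p,z=z)
q=np.array([f(A(*p),.05) for p in[(170,33),(337,100),(305,183),(138,110)]])
print('block',q.round(4),q.mean(0), 'L',np.linalg.norm(q[1]-q[0]),np.linalg.norm(q[2]-q[3]),'T',np.linalg.norm(q[3]-q[0]),np.linalg.norm(q[2]-q[1]))
h=[f(A(*p),.05) for p in[(186,83),(287,124)]]; print('holes',h,np.mean(h,0))
d=q[1]-q[0]+q[2]-q[3]; print('ang y-axis dir',np.degrees(np.arctan2(d[1],d[0])), np.degrees(np.arctan2(*(h[1]-h[0])[[1,0]])))
print('depth pts', pt(c,*A(237,104)), 'plate',pt(c,*B(280,440)),'pad',pt(c,*B(500,450)),'bench',pt(c,*B(300,300)))
print('cheek tops',pt(c,*B(178,322)),pt(c,*B(170,497)))
zp=pt(c,*B(280,440))[2]
s=np.array([f(B(*p),zp) for p in[(68,323),(672,348),(662,562),(52,540)]]); print('plate',s.round(4),s.mean(0))
p=np.array([f(B(*p),.016) for p in[(360,340),(640,350),(633,553),(355,545)]]); print('pad',p.round(4),p.mean(0))
for r in(s,p):
  d=r[0]-r[1]+r[3]-r[2]; print('st y dir',np.degrees(np.arctan2(d[1],d[0])),np.linalg.norm(d)/2)
g=np.array([f(B(*p),.081) for p in[(138,310),(212,312),(205,512),(130,510)]]);print('gauge',g.round(4),g.mean(0))
# height map around region: max heights along path
dep=c['depth']
for v in range(100,250,12): print([int(1000*pt(c,u,v)[2]) for u in range(180,420,15)])
E
```

```text
block [[ 0.4966 -0.3397  0.05  ]
 [ 0.4757 -0.3962  0.05  ]
 [ 0.4476 -0.3857  0.05  ]
 [ 0.4704 -0.3293  0.05  ]] [ 0.47254984 -0.36274146  0.05      ] L 0.060184450399282004 0.06081489086869659 T 0.028194097013442068 0.030023668206294617
holes [array([ 0.47990881, -0.34534419,  0.05      ]), array([ 0.46714779, -0.37946042,  0.05      ])] [ 0.4735283 -0.3624023  0.05     ]
ang y-axis dir -111.1598112932248 -110.5080814359295
depth pts [ 0.47323526 -0.36210018  0.05273073] plate [0.68189348 0.01310805 0.00985687] pad [ 0.67915382 -0.08316581  0.01678765] bench [ 0.74688111  0.00744223 -0.0013791 ]
cheek tops [0.71965367 0.05317802 0.07131559] [0.6452557  0.05363374 0.07053006]
plate [[ 0.731   0.1078  0.0099]
 [ 0.728  -0.1571  0.0099]
 [ 0.6331 -0.1551  0.0099]
 [ 0.6348  0.1106  0.0099]] [ 0.68171718 -0.02345912  0.00985687]
pad [[ 0.7261 -0.0206  0.016 ]
 [ 0.7254 -0.1429  0.016 ]
 [ 0.6358 -0.1422  0.016 ]
 [ 0.6356 -0.0216  0.016 ]] [ 0.68071262 -0.0818251   0.016     ]
st y dir 89.50651624875161 0.26530702629260133
st y dir 89.87859297308952 0.12149198553263695
gauge [[0.7221 
[... 226 characters left out ...]
 272, 276, 275]
[3, 2, 1, -2, -2, 0, 2, 6, 1, 0, 274, 272, 269, 270, 274, 277]
[0, -3, 0, 3, -2, -3, -7, 3, 0, 24, 269, 272, 270, 271, 274, 271]
[4, 2, 71, 13, 17, 13, 1, 2, -3, 30, 270, 274, 273, 278, 277, 281]
[1, 3, 7, 9, 19, 19, 12, 5, 3, 27, 274, 274, 273, 268, 274, 277]
[3, 6, 11, 1, 17, 12, 15, 3, 1, 38, 270, 272, 272, 271, 275, 273]
[3, -3, 70, 65, 46, 59, 58, 36, -1, 35, 141, 150, 145, 242, 143, 146]
[20, -1, 44, 66, 48, 82, 67, 45, 0, 18, 6, -1, 3, 1, 0, 1]
[7, 3, 37, 24, 18, 22, 23, 18, 24, -5, 4, 2, 46, 5, 0, 3]
[-3, -5, 23, 25, 22, -1, 3, -2, 2, 3, 50, -1, 51, 0, 32, -4]
[38, 5, 5, 0, 3, 0, 2, 0, 5, 4, 2, 3, 5, 3, 15, 0]
[2, -1, 2, 1, 33, 32, 17, 17, 15, 91, -2, 0, 0, 2, -1, -1]
```

```bash
cat > go.py <<'E'
import sys
from h import *
from scipy.spatial.transform import Rotation as R
# usage: go.py x y z(grasp point) yaw_deg of tool y -> remaining shift in tool axes (mm), turn about tool z (rad)
def rem(x,y,z,yaw):
    s=bot.read_state(); r=R.from_quat(s['tcp_rot']); p=np.array(s['eef_pos']); M=r.as_matrix()
    g=p+M[:,2]*.171; d=np.array([x,y,z])-g
    ty=np.degrees(np.arctan2(M[1,1],M[0,1])); a=(yaw-ty+90)%180-90
    print('t',round(s['time'],2),'grasp',g.round(4),'yaw',round(ty,2),'tilt',M[:2,2].round(4),'w',round(s['width'],4),'ff',round(s['finger_force'],1),'F',np.round(s['wrist_force'],1),'q',np.round(s['joints'],2))
    print('shift mm',(1000*M.T@d).round(1),'turn z',round(-np.radians(a),3))
rem(*map(float,sys.argv[1:]))
E
python3 - <<'E'
from h import *
c=dict(np.load('top0.npz'))
for u,v in[(317,170),(317,176),(317,187),(320,182),(345,185),(368,183),(368,195),(410,183),(322,102)]:
  print(u,v,pt(c,u,v).round(3))
# highest points in the corridor
H=np.array([[pt(c,u,v) for u in range(100,420,3)] for v in range(110,330,3)]).reshape(-1,3)
m=(abs(H[:,0]-.473)<.12)&(abs(H[:,1]+.362)<.15)&(H[:,2]>.06); print(H[m].round(3)[:30])
E
python3 -m crank '1 -33 -49 0 0 0 0;1 -33 -49 0 0 0 0;1 -33 -49 0 0 0 0'; python3 go.py .473 -.362 .233 69.2
```

```text
317 170 [ 0.643 -0.301  0.082]
317 176 [ 0.622 -0.3    0.087]
317 187 [ 0.597 -0.313 -0.003]
320 182 [ 0.599 -0.308  0.109]
345 185 [ 0.587 -0.381  0.149]
368 183 [ 0.597 -0.457  0.138]
368 195 [ 0.555 -0.45   0.164]
410 183 [ 0.6   -0.589  0.143]
322 102 [ 0.902 -0.326  0.002]
[[ 0.59  -0.304  0.179]
 [ 0.587 -0.447  0.236]
 [ 0.581 -0.305  0.173]
 [ 0.585 -0.318  0.147]
 [ 0.586 -0.329  0.141]
 [ 0.586 -0.338  0.14 ]
 [ 0.586 -0.347  0.142]
 [ 0.586 -0.357  0.145]
 [ 0.587 -0.366  0.145]
 [ 0.587 -0.376  0.145]
 [ 0.587 -0.385  0.144]
 [ 0.588 -0.395  0.144]
 [ 0.585 -0.4    0.165]
 [ 0.588 -0.414  0.142]
 [ 0.589 -0.424  0.142]
 [ 0.589 -0.434  0.141]
 [ 0.588 -0.441  0.149]
 [ 0.59  -0.453  0.141]
 [ 0.59  -0.462  0.142]
 [ 0.59  -0.472  0.142]
 [ 0.591 -0.482  0.14 ]
 [ 0.591 -0.491  0.141]
 [ 0.59  -0.498  0.15 ]
 [ 0.592 -0.51   0.141]
 [ 0.571 -0.303  0.184]
 [ 0.576 -0.319  0.141]
 [ 0.576 -0.329  0.141]
 [ 0.576 -0.337  0.146]
 [ 0.578 -0.349  0.133]
 [ 0.577 -0.357  0.142]]
time: 0.52
eef_pos: [0.2502, 0.4175, 0.4045]
tcp_rot: [0.166, 0.986, -0.0, -0.0]
wrist_force: [1.5, 0.1, -0.5]
width: 0.0952
finger_force: 0.0
t 0.53 grasp [0.2502 0.4174 0.2335] yaw 70.9 tilt [-0.0001 -0.0001] w 0.0952 ff 0.0 F [ 1.5  0.1 -0.5] q [ 0.9   0.3   1.89 -0.    0.96 -0.34]
shift mm [-4.656e+02 -6.636e+02  6.000e-01] turn z 0.03
```

```bash
python3 -m crank '1 -52 -28 0 0 0 0;1 -52 -28 0 0 0 0;1 -52 -28 0 0 0 0;1 -52 -28 0 0 0 0;1 -52 -28 0 0 0 0'; python3 -m crank '1 -25 -48 0 0 0 0;1 -25 -48 0 0 0 0;1 -25 -48 0 0 0 0;1 -25 -48 0 0 0 0;1 -25 -48 0 0 0 0.03';python3 go.py .473 -.362 .233 69.2
python3 - <<'E'
from h import *
c=dict(np.load('top0.npz'))
H=np.array([[pt(c,u,v) for u in range(300,420,2)] for v in range(205,300,2)]).reshape(-1,3)
m=(H[:,0]<.5)&(H[:,1]<-.3)&(H[:,2]>.075); h=H[m]; print(np.percentile(h,[0,1,50,99,100],axis=0).round(3))
E
```

```text
time: 1.15
eef_pos: [0.451, 0.2001, 0.4048]
tcp_rot: [0.166, 0.986, 0.0, 0.0]
wrist_force: [0.7, 0.1, 1.0]
width: 0.0949
finger_force: 0.0
time: 1.78
eef_pos: [0.4893, -0.0678, 0.4047]
tcp_rot: [0.181, 0.983, 0.0, 0.0]
wrist_force: [1.2, -0.4, -1.3]
width: 0.0951
finger_force: 0.0
t 1.77 grasp [ 0.4894 -0.0678  0.2337] yaw 69.12 tilt [0.0001 0.0001] w 0.0951 ff 0.0 F [ 1.2 -0.4 -1.3] q [-0.27  0.31  1.87  0.    0.96 -1.48]
shift mm [ -89.6 -280.7    0.7] turn z -0.001
[[ 0.228 -0.624  0.075]
 [ 0.233 -0.623  0.086]
 [ 0.309 -0.49   0.115]
 [ 0.386 -0.334  0.143]
 [ 0.396 -0.309  0.148]]
```

```bash
python3 -m crank '1 -18 -56 0 0 0 0;1 -18 -56 0 0 0 0;1 -18 -56 0 0 0 0;1 -18 -56 0 0 0 0;1 -18 -57 0 0 0 0'; python3 -m crank '1 0 0 50 0 0 0;1 0 0 50 0 0 0;1 0 0 30 0 0 0;1 0 0 0 0 0 0';python3 go.py .473 -.362 .030 69.2
python3 - <<'E'
from h import *
c=cam('side'); p=c['pixels'][:,:,::-1]
cv2.imwrite('pics/s1.png',cv2.resize(p[190:310,220:340],(600,600),interpolation=cv2.INTER_CUBIC))
E
```

```text
time: 2.4
eef_pos: [0.4731, -0.3626, 0.4046]
tcp_rot: [0.181, 0.983, 0.0, -0.0]
wrist_force: [0.5, -0.1, 0.9]
width: 0.0952
finger_force: 0.0
time: 2.9
eef_pos: [0.4733, -0.3605, 0.2728]
tcp_rot: [0.181, 0.983, 0.001, -0.002]
wrist_force: [0.1, -0.4, -0.3]
width: 0.095
finger_force: 0.0
t 2.9 grasp [ 0.4727 -0.36    0.1018] yaw 69.15 tilt [-0.0031  0.0031] w 0.095 ff 0.0 F [ 0.1 -0.4 -0.3] q [-0.76  0.61  1.76  0.    0.78 -1.97]
shift mm [-1.3 -1.9 71.8] turn z -0.001
```

View pics/s1.png

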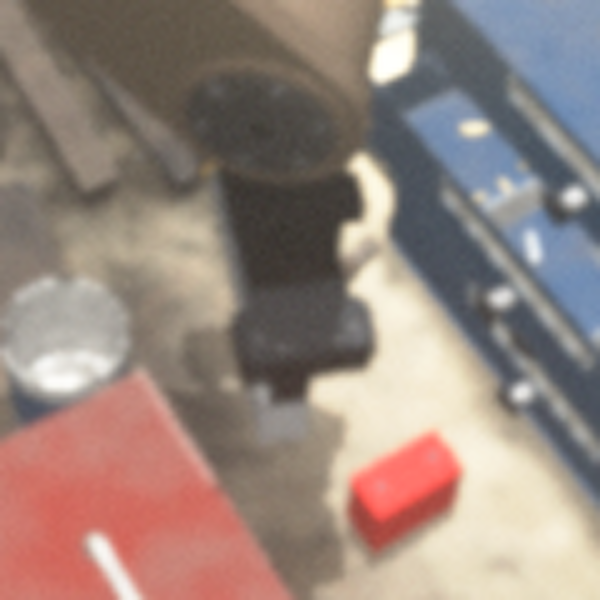

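The picture shows the open fingers straddling the hidden block at about (285,420). The red box and drawers are clear of the gripper, so I'll descend and grip.

```bash
cat >> go.py <<'E'
s=bot.read_state(); M=R.from_quat(s['tcp_rot']).as_matrix(); t=M[:,2]
print('untilt rotvec tool',(M.T@np.cross(t,[0,0,-1])).round(4))
E
python3 -m crank '1 -1 -2 24 0.002 -0.004 0;1 0 0 24 0 0 0;1 0 0 22 0 0 0;1 0 0 0 0 0 0'; python3 go.py .473 -.362 .030 69.2
```

```text
time: 3.45
eef_pos: [0.4741, -0.3631, 0.2052]
tcp_rot: [0.181, 0.984, -0.001, 0.002]
wrist_force: [0.1, 0.1, 0.1]
width: 0.0953
finger_force: 0.0
t 3.45 grasp [ 0.4746 -0.3636  0.0342] yaw 69.16 tilt [ 0.003  -0.0032] w 0.0953 ff 0.0 F [0.1 0.1 0.1] q [-0.76  0.71  1.79 -0.    0.64 -1.97]
shift mm [2.1 0.9 4.2] turn z -0.001
untilt rotvec tool [-0.0019  0.0039  0.    ]
```

```bash
python3 -m crank '1 2 1 3 -0.002 0.004 0;1 0 0 0 0 0 0'; python3 go.py .473 -.362 .030 69.2
```

```text
time: 3.7
eef_pos: [0.4724, -0.3613, 0.2028]
tcp_rot: [0.181, 0.984, -0.0, 0.001]
wrist_force: [0.3, 0.5, -0.4]
width: 0.0953
finger_force: 0.0
t 3.7 grasp [ 0.4726 -0.3615  0.0318] yaw 69.16 tilt [ 0.001  -0.0008] w 0.0953 ff 0.0 F [ 0.3  0.5 -0.4] q [-0.76  0.71  1.8   0.    0.63 -1.97]
shift mm [-0.6 -0.4  1.8] turn z -0.001
untilt rotvec tool [-0.0004  0.0012 -0.    ]
```

```bash
python3 -m crank '0 0 0 1 0 0 0;0 0 0 0 0 0 0;0 0 0 0 0 0 0;0 0 0 0 0 0 0;0 0 0 0 0 0 0'; python3 go.py .473 -.362 .030 69.2
```

```text
time: 4.32
eef_pos: [0.4724, -0.3613, 0.2007]
tcp_rot: [0.181, 0.984, 0.0, 0.0]
wrist_force: [-0.1, 0.3, 0.4]
width: 0.0599
finger_force: 30.0
t 4.33 grasp [ 0.4724 -0.3613  0.0297] yaw 69.16 tilt [0.     0.0001] w 0.0599 ff 30.0 F [-0.1  0.3  0.4] q [-0.76  0.71  1.8   0.    0.63 -1.97]
shift mm [-0.8 -0.4 -0.3] turn z -0.001
untilt rotvec tool [ 0.0001 -0.     -0.    ]
```

```bash
python3 -m crank '0 0 0 -30 0 0 0;0 0 0 -55 0 0 0;0 0 0 -55 0 0 0;0 0 0 -40 0 0 0'; python3 -m crank '0 17 49 0 0 0 0;0 17 49 0 0 0 0;0 17 49 0 0 0 0;0 17 49 0 0 0 0;0 17 49 0 0 0 0';  python3 -m crank '0 0 0 0 0 0 -0.18;0 0 0 0 0 0 -0.18;0 0 0 0 0 0 0'; python3 go.py .680 .054 .19 89.8
```

```text
time: 4.82
eef_pos: [0.4722, -0.3612, 0.3829]
tcp_rot: [0.181, 0.984, -0.0, 0.001]
wrist_force: [-0.5, -0.5, -2.1]
width: 0.0601
finger_force: 30.0
time: 5.45
eef_pos: [0.4798, -0.1005, 0.3806]
tcp_rot: [0.181, 0.983, 0.0, -0.0]
wrist_force: [1.1, 0.2, -1.8]
width: 0.0597
finger_force: 30.0
time: 5.82
eef_pos: [0.48, -0.1019, 0.3806]
tcp_rot: [0.002, 1.0, 0.0, -0.0]
wrist_force: [-0.4, 0.8, -1.4]
width: 0.0597
finger_force: 30.0
t 5.83 grasp [ 0.4799 -0.1019  0.2096] yaw 89.73 tilt [-0.0004  0.0002] w 0.0597 ff 30.0 F [-0.4  0.8 -1.4] q [-0.34  0.33  1.91  0.    0.9  -1.91]
shift mm [-199.3  156.8   19.5] turn z -0.001
untilt rotvec tool [ 0.0002 -0.0004  0.    ]
```

```bash
python3 -m crank '0 -40 31 0 0 0 0;0 -40 31 0 0 0 0;0 -40 31 0 0 0 0;0 -40 32 0 0 0 0;0 -39 31 0 0 0 0'; python3 -m crank '0 0 0 40 0 0 0;0 0 0 40 0 0 0;0 0 0 0 0 0 0;0 0 0 0 0 0 0';  python3 go.py .680 .054 .07 89.8
python3 - <<'E'
from h import *
c=cam('side'); p=c['pixels'][:,:,::-1]; np.savez('side1.npz',**c)
cv2.imwrite('pics/s2.png',cv2.resize(p[110:210,220:320],(600,600),interpolation=cv2.INTER_CUBIC))
E
```

```text
time: 6.45
eef_pos: [0.6809, 0.0541, 0.3803]
tcp_rot: [0.005, 1.0, 0.0, -0.0]
wrist_force: [-0.0, -0.3, -2.1]
width: 0.0598
finger_force: 30.0
time: 6.95
eef_pos: [0.6801, 0.0528, 0.3021]
tcp_rot: [0.003, 1.0, 0.0, 0.001]
wrist_force: [0.6, -0.6, -2.2]
width: 0.0597
finger_force: 30.0
t 6.95 grasp [0.6803 0.0529 0.1311] yaw 89.65 tilt [0.0015 0.0001] w 0.0597 ff 30.0 F [ 0.6 -0.6 -2.2] q [-0.02  0.68  1.51  0.    0.96 -1.58]
shift mm [ 0.4  1.1 61.1] turn z -0.003
untilt rotvec tool [ 0.0001  0.0015 -0.    ]
```

View pics/s2.png

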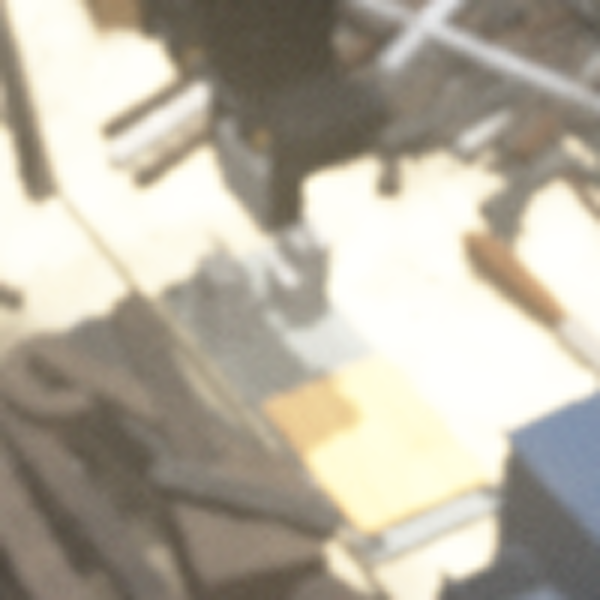

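The picture shows the block held upright over the gauge, with its lower edge at (285,220) just above the cheeks at (210–320,250–300). The pad is at (380,440). I'll lower in steps, watching the force.

```bash
python3 -m crank '0 0 0 20 0 0.001 0;0 0 1 14 0 0 0;0 0 0 8 0 0 0;0 0 0 0 0 0 0';  python3 go.py .680 .054 .07 89.8
```

```text
time: 7.5
eef_pos: [0.6796, 0.0541, 0.2578]
tcp_rot: [0.002, 1.0, 0.0, -0.001]
wrist_force: [0.2, -1.1, -2.1]
width: 0.0599
finger_force: 30.0
t 7.5 grasp [0.6792 0.0542 0.0868] yaw 89.78 tilt [-0.0024  0.0001] w 0.0599 ff 30.0 F [ 0.2 -1.1 -2.1] q [-0.02  0.73  1.54  0.    0.88 -1.58]
shift mm [-0.8 -0.2 16.8] turn z -0.0
untilt rotvec tool [ 0.0001 -0.0024 -0.    ]
```

```bash
python3 -m crank '0 -1 0 5 0 -0.001 0;0 0 0 4 0 0 0;0 0 0 3 0 0 0;0 0 0 2 0 0 0;0 0 0 0 0 0 0';  python3 go.py .680 .054 .07 89.8
```

```text
time: 8.12
eef_pos: [0.6806, 0.0541, 0.2446]
tcp_rot: [0.002, 1.0, 0.0, -0.0]
wrist_force: [-0.1, -0.5, -2.0]
width: 0.0598
finger_force: 30.0
t 8.12 grasp [0.6806 0.0541 0.0736] yaw 89.78 tilt [-0.0001  0.0001] w 0.0598 ff 30.0 F [-0.1 -0.5 -2. ] q [-0.02  0.74  1.54  0.    0.86 -1.58]
shift mm [ 0.6 -0.1  3.6] turn z -0.0
untilt rotvec tool [ 0.0001 -0.0001  0.    ]
```

```bash
python3 -m crank '0 0 0 1.5 0 0 0;0 0 0 1 0 0 0;0 0 0 0.7 0 0 0;0 0 0 0 0 0 0';  python3 go.py .680 .054 .07 89.8;python3 -m crank '0 0 0 0.7 0 0 0;0 0 0 0 0 0 0';  python3 go.py .680 .054 .07 89.8
```

```text
time: 8.62
eef_pos: [0.6807, 0.0541, 0.2415]
tcp_rot: [0.002, 1.0, 0.0, -0.0]
wrist_force: [-0.4, -0.3, -2.9]
width: 0.0602
finger_force: 30.0
t 8.62 grasp [0.6807 0.0541 0.0705] yaw 89.78 tilt [-0.      0.0001] w 0.0602 ff 30.0 F [-0.4 -0.3 -2.9] q [-0.02  0.75  1.54  0.    0.85 -1.58]
shift mm [ 0.7 -0.1  0.5] turn z -0.0
untilt rotvec tool [ 0.0001 -0.      0.    ]
time: 8.88
eef_pos: [0.6807, 0.0541, 0.2408]
tcp_rot: [0.002, 1.0, 0.0, -0.0]
wrist_force: [0.0, -1.2, -2.3]
width: 0.0597
finger_force: 30.0
t 8.88 grasp [0.6807 0.0541 0.0698] yaw 89.78 tilt [-0.      0.0001] w 0.0597 ff 30.0 F [ 0.  -1.2 -2.3] q [-0.02  0.75  1.54  0.    0.85 -1.58]
shift mm [ 0.7 -0.1 -0.2] turn z -0.0
untilt rotvec tool [ 0.0001 -0.     -0.    ]
```

Expected contact is about here, so I'll use small steps until the wrist force shows the stop.

```bash
for i in 1; do :; done; python3 -m crank '0 0 0 0.5 0 0 0;0 0 0 0 0 0 0' | grep -E 'eef|wrist'; python3 -m crank '0 0 0 0.5 0 0 0;0 0 0 0 0 0 0' | grep -E 'eef|wrist'
```

```text
eef_pos: [0.6807, 0.0541, 0.2407]
wrist_force: [-1.9, -0.5, 3.0]
eef_pos: [0.6806, 0.0541, 0.2407]
wrist_force: [-4.3, 0.8, 7.5]
```

```bash
python3 -m crank '0 0 0 0 0 0 0;0 0 0 0 0 0 0;0 0 0 -15 0 0 0;0 0 0 -30 0 0 0;0 0 0 -45 0 0 0'; python3 -m crank '0 0 -30 0 0 0 0;0 0 -53 0 0 0 0;0 0 -53 0 0 0 0;0 0 0 0 0 0 0;0 0 0 0 0 0 0';  python3 go.py .681 -.082 .0462 89.8
python3 - <<'E'
from h import *
c=cam('side'); p=c['pixels'][:,:,::-1]; np.savez('side2.npz',**c)
cv2.imwrite('pics/s3.png',cv2.resize(p[110:210,220:320],(600,600),interpolation=cv2.INTER_CUBIC))
E
```

```text
time: 10.0
eef_pos: [0.6806, 0.0541, 0.3302]
tcp_rot: [0.002, 1.0, 0.0, -0.001]
wrist_force: [0.4, 0.2, -1.4]
width: 0.06
finger_force: 30.0
time: 10.62
eef_pos: [0.6801, -0.0819, 0.3302]
tcp_rot: [0.002, 1.0, 0.0, 0.0]
wrist_force: [-0.3, 0.0, -1.6]
width: 0.0597
finger_force: 30.0
t 10.62 grasp [ 0.6801 -0.0818  0.1592] yaw 89.75 tilt [0.0003 0.0003] w 0.0597 ff 30.0 F [-0.3  0.  -1.6] q [-0.22  0.65  1.47  0.    1.02 -1.78]
shift mm [ -0.8  -0.2 113. ] turn z -0.001
untilt rotvec tool [ 0.0003  0.0003 -0.    ]
```

View pics/s3.png

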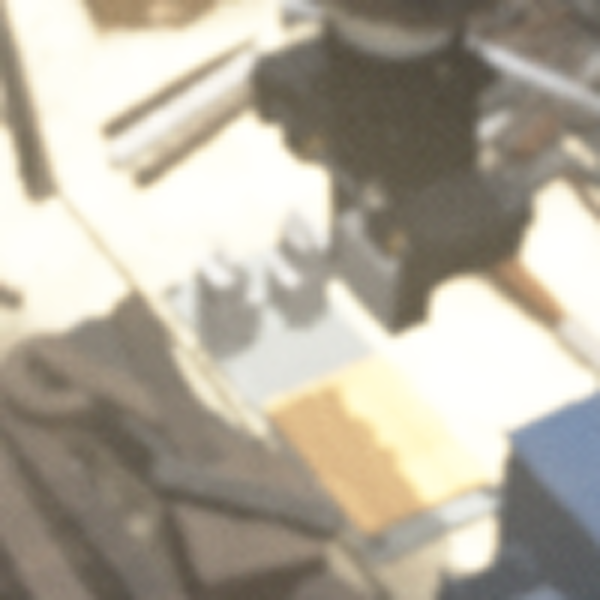

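The block is out of the gauge and held above the pad, with its lower edge at (400,320) in the picture; the pad is at (380,450). I'll lower to just above the pad and then feel for contact.

```bash
python3 -m crank '0 -1 0 40 0 0 0;0 0 0 40 0 0 0;0 0 0 20 0 0 0;0 0 0 8 0 0 0;0 0 0 2 0 0 0'; python3 -m crank '0 0 0 0 0 0 0;0 0 0 1 0 0 0;0 0 0 0.7 0 0 0;0 0 0 0 0 0 0';  python3 go.py .681 -.082 .0458 89.8
```

```text
time: 11.3
eef_pos: [0.6815, -0.0816, 0.2204]
tcp_rot: [0.002, 1.0, -0.0, 0.0]
wrist_force: [-0.2, -0.4, -2.4]
width: 0.0598
finger_force: 30.0
time: 11.8
eef_pos: [0.6811, -0.0819, 0.2183]
tcp_rot: [0.002, 1.0, 0.0, 0.0]
wrist_force: [-0.0, 0.3, -3.0]
width: 0.0597
finger_force: 30.0
t 11.8 grasp [ 0.6812 -0.0819  0.0473] yaw 89.78 tilt [0.0002 0.0001] w 0.0597 ff 30.0 F [-0.   0.3 -3. ] q [-0.22  0.78  1.55  0.    0.81 -1.78]
shift mm [ 0.2 -0.1  1.5] turn z -0.0
untilt rotvec tool [ 0.0001  0.0002 -0.    ]
```

```bash
python3 -m crank '0 0 0 0.8 0 0 0;0 0 0 0 0 0 0' | grep -E 'eef|wrist'; python3 -m crank '0 0 0 0.6 0 0 0;0 0 0 0 0 0 0' | grep -E 'eef|wrist';python3 -m crank '0 0 0 0.4 0 0 0;0 0 0 0 0 0 0' | grep -E 'eef|wrist'
```

```text
eef_pos: [0.6812, -0.0819, 0.2172]
wrist_force: [-0.4, -0.0, -2.0]
eef_pos: [0.6812, -0.0819, 0.2167]
wrist_force: [-0.3, -0.3, -2.2]
eef_pos: [0.6812, -0.0819, 0.2167]
wrist_force: [-2.2, -0.2, 4.1]
```

The block has touched the pad. I'll release it and rise.

```bash
python3 -m crank '1 0 0 0 0 0 0;1 0 0 0 0 0 0;1 0 0 0 0 0 0;1 0 0 0 0 0 0;1 0 0 0 0 0 0'|grep -E 'width|wrist'; python3 -m crank '1 0 0 -15 0 0 0;1 0 0 -40 0 0 0;1 0 0 -50 0 0 0;1 0 0 -50 0 0 0;1 0 0 0 0 0 0'; python3 -m crank '1 50 0 0 0 0 0;1 60 0 0 0 0 0;1 60 0 0 0 0 0;1 0 0 0 0 0 0;1 0 0 0 0 0 0'
python3 - <<'E'
from h import *
c=cam('top'); p=c['pixels'][:,:,::-1]
cv2.imwrite('pics/t2.png',cv2.resize(p[130:250,100:420],(800,300),interpolation=cv2.INTER_CUBIC))
c=cam('side'); p=c['pixels'][:,:,::-1]
cv2.imwrite('pics/s4.png',cv2.resize(p[80:300,140:360],(600,600),interpolation=cv2.INTER_CUBIC))
E
```

```text
wrist_force: [0.5, -0.5, 1.1]
width: 0.0945
time: 13.8
eef_pos: [0.6812, -0.0818, 0.3769]
tcp_rot: [0.002, 1.0, -0.001, 0.004]
wrist_force: [1.1, 0.1, -0.2]
width: 0.0954
finger_force: 0.0
time: 14.42
eef_pos: [0.5115, -0.0814, 0.3718]
tcp_rot: [0.002, 1.0, -0.0, 0.001]
wrist_force: [-0.0, 0.1, -0.1]
width: 0.0951
finger_force: 0.0
```

View pics/t2.png

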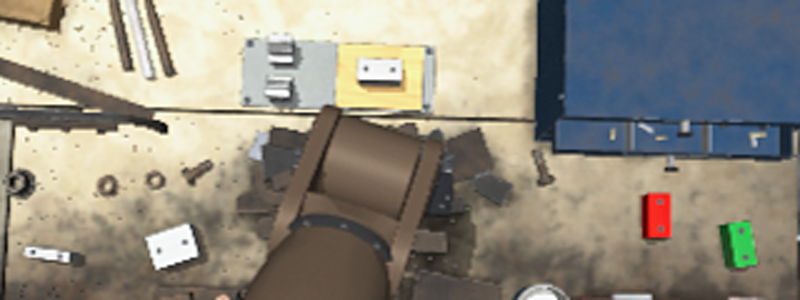

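View pics/s4.png

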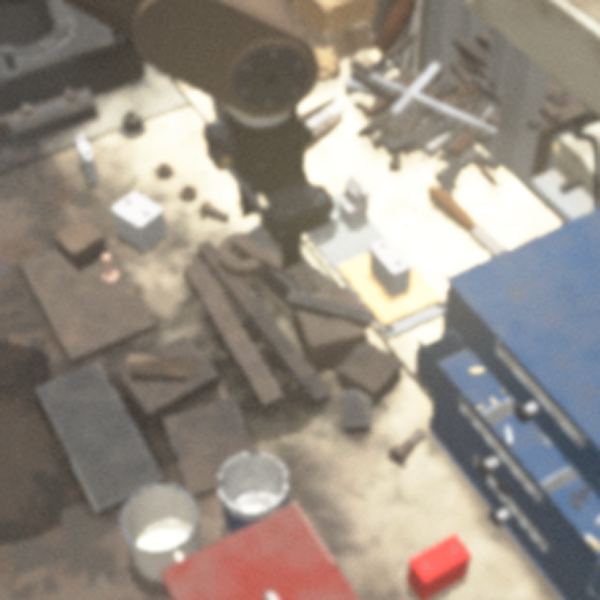

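The block stands upright in the middle of the pad at (380,70) in the top crop. The thin (47,255) and thick (172,247) blanks have not moved, and the robot is clear.

```bash
python3 -c "
from cell import bot
print(bot.sign_off())"
```

```text
the job is handed in; nothing more can be done
None
```

The 30 mm blank went into the gauge and stopped on the step, was lifted out, and now stands upright on the wooden pad; the other two blanks were not touched, and the job is handed in at about 14.5 s on the robot's clock.

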